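# Clear the striking plate and stow the scraper

### The arm

A 6-joint arm with a two-finger parallel gripper is mounted at the origin on the work surface. World frame = base frame: x ahead of the robot, y to its left, z up, the work surface at z = 0. Lengths are in m, angles in degrees, forces in N, time in s.
With the tool pointing down it reaches from about 0.4 to 0.825 m from the base axis. Payload 7 kg.
Tool frame: the origin (TCP) lies midway between the tips of the shut fingers; the grasp point (between the pads) lies 19 mm behind it; z points along the fingers, y is the line along which they close (so a half turn about z gives the same grasp; the last joint's range is limited). The gripper opens to 88 mm and grips with 3 to 60 N. Pads are 19 mm wide; open, the fingers measure 130 mm over their backs; the gripper's body (78 mm by 193 mm) begins 47 mm behind the grasp point.
Start: joints at [84.861, 20.546, 0.682, 0, -70.136, -16.507], TCP at [0.249, 0.627, 0.227] pointing down, gripper open.
Joint ranges: [-176.03, 176.03], [-82.01, 121.73], [-58.28, 71.71], [-173.87, 95.51], [-174.79, -0.11], [-173.66, 173.66]. Speed limits (degrees/s): [136.94, 136.94, 172.46, 180, 180, 180].

### API

Orientations are given as [roll, pitch, yaw] about the fixed x, y, z axes, in that order (R = Rz(yaw) Ry(pitch) Rx(roll)).
In Python, from plant import get_state, optics, order gives the robot as it stands. The module is installed in compiled form; this text tells all that it offers.
- The arm moves only by the tool send_rows, never from a script. Its argument "moves" is a list of rows, each an object with "slide": the shift along the tool's x, y, z as a fraction of full scale, a list of three; "turn": the turn about the tool's z as a fraction of full scale; "gripper": the opening, from 0 (shut) to 1 (fully open). A call has exactly 5 rows; each row is the pose to reach, as a shift and turn from the pose commanded when the call began, along the tool's axes at that moment; what a row does not reach only later rows make up. Full scale, the value 1, is 150 mm for a shift and 90 degrees for a turn. A row lasts 1/12 s, in which the tool goes at most 41.7 mm and 7.16 degrees, less where a joint would pass 70% of its speed; a pose out of reach is approached as far as the arm can. A call with a number of a shift or a turn outside -1 to 1 is refused whole. A call with a gripper value outside its range is refused whole. The fingers move at their own pace and stop on an object; "newtons" is the grip in N (left out, the last holds). Time passes only in rows, so rows that repeat a pose let the fingers close, or fill a call up. It gives the time, the measured TCP pose, the force, the opening and the grip force at its end, in the units of the state.
- get_state(): the state, without advancing time (a new reading comes with each control period).
- optics.capture(name): name is "scene" or "top" or "wrist"; returns a dict with "img" (420x560x3 uint8, red, green, blue), "intrinsics" (3x3 intrinsics, pixels), "origin" and "attitude" of the camera in the world. Camera axes: x right, y down, z forward; pixel columns grow to the right and rows downward; lengths in m; the calibration is good to about 2 mm. The wrist camera is an equidistant fisheye: a pixel r from the principal point sees the ray r / f radians off the axis. A picture is of the moment at which its call begins. There is no depth.
- order.close_job(): hands the job in; it is judged then, once.
Trained networks look in the newest picture that a camera, given by its name, has taken for a name from the list of things; names that differ only in an ending like _2 or _b are one class to them, and where a whole thing is asked for, a point or a joint stands for the part that bears it (a point fixed in the world has none). Each returns a list of dicts, best first, with "p" (0 to 1); they miss things now and then, are a little off and sometimes report something else, mostly with a low value. They report only what shows in the picture. A call takes as long as a camera call. They do not tell look-alikes from the thing itself.
- optics.look_for(camera, name): "location" ([x, y, z] in m, in world coordinates, good to about 4 mm: the middle of the surface that is visible of it).
The state is a dict: "time_s": time; "joints": joint angles; "qd": joint speeds; "joint_torque": joint torques, N m; "tcp_pos": TCP position; "eef_rot": TCP orientation; "contact_force": force on the tool from outside, world axes, zero at the start; "moment": the same for the moment, N m; "gripper_width": finger opening in m; "gripper_force": force on a finger pad.
Only numpy, scipy, OpenCV 4.12 (cv2) and the standard library are available. Lean on these libraries where they do the work, as an engineer would, in place of code of your own. Each camera call takes 0.05 s, during which the arm holds its last target. There are 200 camera calls.

### The job

Take the scraper block and use it to wipe all six loose brass offcuts off the steel plate into the catch tray along the plate's far edge; do not touch the offcuts with the gripper. Then slide the scraper down into the slot of its wooden stand until it is fully home and upright, and let go of it. Leave the hammer and the bowl where they are.

Things in the scene. Friction and masses are not known exactly. Their poses are not given: they have to be found in the camera images.
- block: fixed striking block: light wooden block under a dark steel plate, with an open aluminium catch tray fixed along the plate's whole far edge. Origin: centre of the underside, on the bench, below the plate's centre; x points from the plate to the tray, y along that edge. Sizes in mm
- plate (a point): centre of the steel plate's flat top, 35 above the bench; axes as the block. Plate 200 (x) by 160 (y), no rim; the tray is beyond its x = +100 edge. All offcuts start within x -60 to +85, y -75 to +75 of here. Sizes in mm
- tray (a point): centre of the tray's inner floor, 3 above the bench, 149 from the block's origin along +x; axes as the block. Inside 100 (x) by 170 (y), walls 3 thick, rims 25 above the bench, so 10 lower than the plate's top; the plate's edge reaches just past the near wall: what is pushed off it drops in. Sizes in mm
- scraper: loose scraper block, 0.11 to 0.23 kg, standing upright on the bench left or right of the block (the stand is on the other side): a light wooden slab 24 thick (x), 100 wide (y), 45 high with a steel lower edge, and on it a dark handle 28 thick (x), 60 wide (y), from 45 to 88 above the lower edge. Origin: centre of the lower edge; z up. Alike when turned half round. Sizes in mm
- stand: fixed dark wooden stand, 64 (x) by 150 (y) by 50 high, with one upright slot open at the top for the scraper; origin: centre of the underside. The slot is central, 28 wide along x and 104 long along y, 40 deep, with a 3 chamfer at its mouth. Sizes in mm
- slot (a point): centre of the slot's floor, 10 above the bench; axes as the stand. The scraper's lower edge rests here when it is fully in; 5 of the slab and the whole handle then stand out above the stand. Sizes in mm
- hammer: bystander: hammer, 260 long, lying on the bench to the right; origin on the bench at its middle. Sizes in mm
- bowl: bystander: round wooden bowl with brass studs, 124 across, 45 high; origin: centre of the underside. Sizes in mm
- chip0: round brass offcut lying loose on the steel plate, 5 thick; origin at the centre of its underside; 20 across. Sizes in mm
- chip1: round brass offcut lying loose on the steel plate, 5 thick; origin at the centre of its underside; 20 across. Sizes in mm
- chip2: square brass offcut lying loose on the steel plate, 5 thick; origin at the centre of its underside; 18 by 18. Sizes in mm
- chip3: square brass offcut lying loose on the steel plate, 5 thick; origin at the centre of its underside; 18 by 18. Sizes in mm
- chip4: strip-shaped brass offcut lying loose on the steel plate, 5 thick; origin at the centre of its underside; 26 by 11. Sizes in mm
- chip5: strip-shaped brass offcut lying loose on the steel plate, 5 thick; origin at the centre of its underside; 26 by 11. Sizes in mm
Mind the look-alikes: they are no part of the job. There is more than one size of the scraper; the job needs the smallest. What is shaped like the stand but orange is not meant.

How it is judged (in metres and radians):
On the way:
1. all six offcuts lie in the catch tray, the scraper not yet in its stand (x of chip0 in the frame of tray between -0.051 and 0.051 m and y of chip0 in the frame of tray between -0.087 and 0.087 m and height (world z) of each of chip0, chip1, chip2, chip3, chip4, chip5 below 0.024 m and x of chip1 in the frame of tray between -0.051 and 0.051 m and y of chip1 in the frame of tray between -0.087 and 0.087 m and x of chip2 in the frame of tray between -0.051 and 0.051 m and y of chip2 in the frame of tray between -0.087 and 0.087 m and x of chip3 in the frame of tray between -0.051 and 0.051 m and y of chip3 in the frame of tray between -0.087 and 0.087 m and x of chip4 in the frame of tray between -0.051 and 0.051 m and y of chip4 in the frame of tray between -0.087 and 0.087 m and x of chip5 in the frame of tray between -0.051 and 0.051 m and y of chip5 in the frame of tray between -0.087 and 0.087 m and horizontal distance between scraper and slot above 0.06 m), for 0.2 s.
At the end, for the whole second after the job is handed in: All six offcuts lie at rest inside the catch tray (below its rim), and the scraper is at rest in the stand's slot: its lower edge within 4 mm of the slot's floor, within 6 mm of the slot's centre, upright and in line within 0.07 rad (either way round) (x of chip0 in the frame of tray between -0.051 and 0.051 m and y of chip0 in the frame of tray between -0.087 and 0.087 m and height (world z) of each of chip0, chip1, chip2, chip3, chip4, chip5 below 0.024 m and x of chip1 in the frame of tray between -0.051 and 0.051 m and y of chip1 in the frame of tray between -0.087 and 0.087 m and x of chip2 in the frame of tray between -0.051 and 0.051 m and y of chip2 in the frame of tray between -0.087 and 0.087 m and x of chip3 in the frame of tray between -0.051 and 0.051 m and y of chip3 in the frame of tray between -0.087 and 0.087 m and x of chip4 in the frame of tray between -0.051 and 0.051 m and y of chip4 in the frame of tray between -0.087 and 0.087 m and x of chip5 in the frame of tray between -0.051 and 0.051 m and y of chip5 in the frame of tray between -0.087 and 0.087 m and linear speed of each of chip0, chip1, chip2, chip3, chip4, chip5, scraper below 0.02 m/s and horizontal distance between scraper and slot below 0.006 m and z of scraper in the frame of slot below 0.004 m and angle between scraper's own z axis and vertical below 0.07 rad and angle between the x axis of scraper and the x axis of stand, either way round below 0.07 rad); the robot touches nothing.
It fails at once if the fingers or the arm touch an offcut (contact force between any of the fingers, the arm and chip0 above 0.5 N or contact force between any of the fingers, the arm and chip1 above 0.5 N or contact force between any of the fingers, the arm and chip2 above 0.5 N or contact force between any of the fingers, the arm and chip3 above 0.5 N or contact force between any of the fingers, the arm and chip4 above 0.5 N or contact force between any of the fingers, the arm and chip5 above 0.5 N).
It fails at once if the hammer or the bowl is moved more than 20 mm (distance of any of hammer, bowl from where it was at the start of the episode above 0.02 m).
It also fails if it takes over 64 s, if anything falls off the work surface, if the arm or the gripper's body presses on something with over 40 N, if the wrist force passes 120 N, or if a joint passes its speed limit or range.

## Working session

There is one attempt and no reset: what is moved stays moved. The work goes in short steps, Python scripts to look and compute and a tool call to move; the robot and the scene stay as the last step left them, time stands still between calls to the robot, and variables do not carry over. Pictures are saved under pics/ and viewed, at most 12 in all, crops included, and the job is handed in when it is done.

Besides the shell and the picture viewer there is one more tool, called after "Request:" as name(argument=value, ...) on one line, values as JSON. send_rows: Moves the arm, as the interface text tells. Shift numbers are shares of 150 mm and turn numbers shares of 90 degrees, none past 1 either way. Its arguments: {"type":"object","properties":{"moves":{"type":"array"},"newtons":{"type":"number"}},"required":["moves"]}

```bash
mkdir -p pics
cat > h.py <<'E'
import numpy as np, cv2
from plant import get_state, optics, order
from scipy.spatial.transform import Rotation as R
def cap(n,f=None):
    c=optics.capture(n)
    if f: cv2.imwrite('pics/'+f,c['img'][:,:,::-1])
    return c
def Rc(c):
    a=np.array(c['attitude'],float)
    if a.shape==(3,3): return a
    return R.from_euler('xyz',a,degrees=True).as_matrix()
def pix2w(c,u,v,z):
    K=np.array(c['intrinsics']);d=Rc(c)@np.linalg.inv(K)@np.array([u,v,1.]);o=np.array(c['origin'])
    return o+d*(z-o[2])/d[2]
def w2pix(c,p):
    q=Rc(c).T@(np.array(p)-np.array(c['origin']));q=np.array(c['intrinsics'])@q
    return q[:2]/q[2]
E
python3 - <<'E'
from h import *
print(get_state())
for n in ('top','scene'):
    c=cap(n,n+'0.png');print(n,c['attitude'],c['origin'],c['intrinsics'])
    for k in ['block','tray','scraper','stand','hammer','bowl']+['chip%d'%i for i in (0,2,4)]:
        for d in optics.look_for(n,k)[:6]:
            print(k,np.round(d['location'],3),round(d['p'],2),np.round(w2pix(c,d['location'])))
E
```

```text
{'time_s': 0.0, 'joints': array([ 8.48616026e+01,  2.05908679e+01,  6.32243827e-01, -2.04327237e-02,
       -7.01354975e+01, -1.65071831e+01]), 'qd': array([ 0.05044378, -0.07451869,  0.09775429, -0.08626955,  0.03601414,
        0.07019656]), 'joint_torque': array([ 3.70185335e-04, -5.82723391e+01,  2.93047625e+01,  6.99716985e+00,
        6.90389556e-03, -1.56794044e-04]), 'tcp_pos': array([0.24882159, 0.62692424, 0.22561649]), 'eef_rot': array([ 1.79904300e+02, -8.32966497e-03, -2.16525323e+01]), 'contact_force': array([ 0.41090571, -0.4324002 , -0.0152375 ]), 'moment': array([ 0.01898183, -0.01681174,  0.04363784]), 'gripper_force': 0.0, 'gripper_width': 0.08778066290396085}
top [-169.11802906   -1.08625713  -88.76417074] [ 0.31875793 -0.02038493  1.30057779] [[483.79975587   0.         272.82900833]
 [  0.         483.79975587 205.24422106]
 [  0.           0.           1.        ]]
block [0.58  0.03  0.035] 0.76 [247. 198.]
tray [0.581 0.022 0.034] 0.57 [250. 198.]
scraper [0.477 0.294 0.086] 0.96 [140. 231.]
scraper [0.361 0.395 0.08 ] 0.95 [ 96. 277.]
scraper [0.542 0.443 0.1
[... 1079 characters left out ...]
899] [[430.52137292   0.         286.42189341]
 [  0.         430.52137292 210.54554704]
 [  0.           0.           1.        ]]
block [0.621 0.025 0.029] 0.65 [307. 230.]
block [0.69  0.315 0.028] 0.18 [394. 225.]
tray [0.624 0.025 0.029] 0.74 [307. 231.]
scraper [0.562 0.462 0.058] 0.93 [411. 189.]
scraper [0.495 0.295 0.044] 0.83 [362. 191.]
scraper [0.392 0.387 0.089] 0.72 [371. 163.]
stand [ 0.504 -0.33   0.039] 0.87 [193. 229.]
hammer [ 0.667 -0.371  0.02 ] 0.66 [189. 270.]
bowl [0.69  0.312 0.026] 0.88 [393. 225.]
bowl [0.494 0.294 0.044] 0.54 [361. 191.]
chip0 [0.623 0.023 0.025] 0.54 [306. 232.]
chip2 [0.623 0.023 0.025] 0.54 [306. 232.]
chip4 [0.623 0.023 0.025] 0.54 [306. 232.]
```

View pics/top0.png

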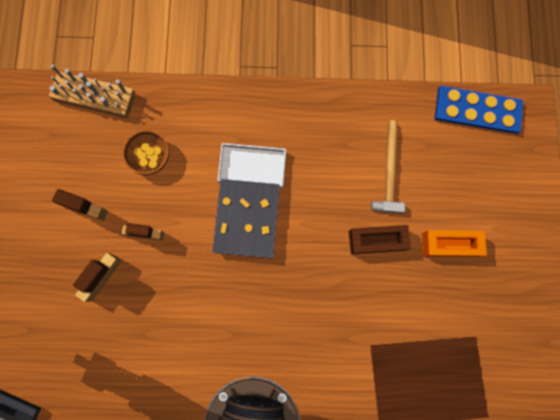

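View pics/scene0.png

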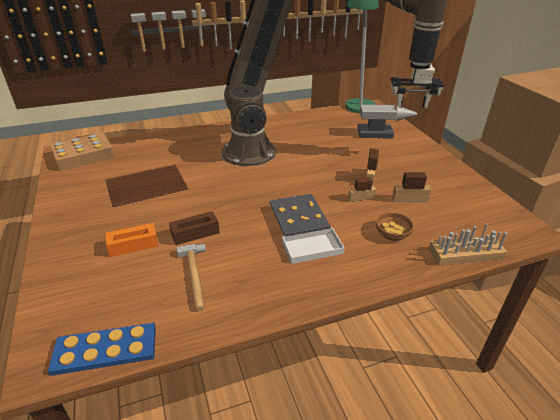

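The scraper candidates in the top view are at (78,204), (142,231) and (96,277). The one at (142,231) looks smallest. For the stand there is a dark one at (380,239) and an orange one at (455,243), so the dark one is meant. The tray is at (253,165), the plate at (246,218) with six chips on it, the hammer at (391,165) and the bowl at (147,153). I'll check these choices in one crop.

Run:
```python
import cv2,numpy as np
a=cv2.imread('pics/top0.png')
f=lambda x0,x1,y0,y1,s:cv2.resize(a[y0:y1,x0:x1],None,fx=s,fy=s,interpolation=cv2.INTER_CUBIC)
A=f(40,180,180,310,2.2857142) 
A=f(45,175,185,310,3);B=f(205,295,135,265,4.5)
C=f(340,500,210,270,2.4)
o=np.zeros((600,800,3),np.uint8)
o[:375,:390]=A;o[:585,395:800]=B;o[380:524,:384]=C
cv2.imwrite('pics/crop1.png',o)
```

```text
(no output)
```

View pics/crop1.png

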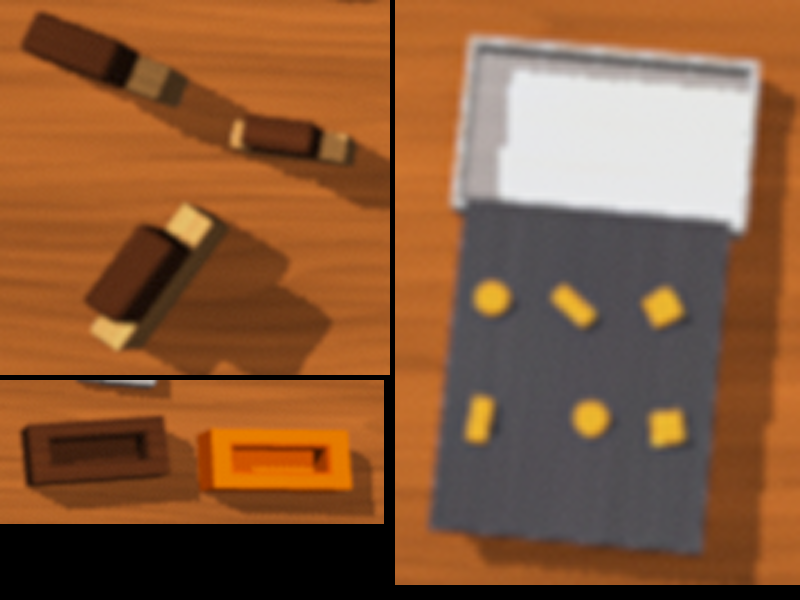

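The scraper at top-view (142,231), shown at crop (290,140), is the smallest: its slab is about 100 mm long. The dark stand is at crop (95,450). I'll work out the block, scraper and stand poses next.

```bash
cat >> h.py <<'E'
def go(x,y,z,yaw,frm=None):
    """slide/turn fractions from current pose to target (tool down)"""
    s=get_state(); p=np.array(s['tcp_pos']); r=s['eef_rot']
    if frm is not None: p,r=np.array(frm[:3]),[180,0,frm[3]]
    M=R.from_euler('xyz',r,degrees=True).as_matrix()
    dy=(yaw-r[2]+180)%360-180
    return np.round(M.T@(np.array([x,y,z])-p)/.15,4),round(-dy/90,4)
E
python3 - <<'E'
from h import *
c=cap('top')
g=lambda x,y,ox,oy,s,z,X=0,Y=0:pix2w(c,ox+(x-X)/s-.0,oy+(y-Y)/s,z)
P=[g(x,y,205,135,4.5,.035,395) for x,y in ((432,528),(700,552),(728,222),(460,203))]
P=np.array(P);print('plate',P.round(4),P.mean(0).round(4))
ey=P[0]+P[3]-P[1]-P[2];ex=P[2]+P[3]-P[0]-P[1]
print('yaw ex',np.degrees(np.arctan2(ex[1],ex[0])),'ey',np.degrees(np.arctan2(-ey[0],ey[1])),np.linalg.norm(ex)/2,np.linalg.norm(ey)/2)
for x,y in ((492,298),(574,306),(663,307),(480,419),(590,419),(667,428)):
    q=g(x,y,205,135,4.5,.04,395);e=ex/np.linalg.norm(ex);d=q-P.mean(0)
    print('chip in plate',round(d@e*1e3),round((-d[0]*e[1]+d[1]*e[0])*1e3))
S=np.array([g(x,y,45,185,3,.045) for x,y in ((240,120),(230,147),(352,136),(347,163))]);print('scr',S.round(4),S.mean(0))
T=np.array([g(x,y,340,210,2.4,.05,0,380) for x,y in ((27,426),(163,418),(168,473),(31,485))]);print('stand',T.round(4),T.mean(0))
E
```

```text
plate [[ 0.4336  0.1137  0.035 ]
 [ 0.4233 -0.042   0.035 ]
 [ 0.6202 -0.0545  0.035 ]
 [ 0.6277  0.1057  0.035 ]] [0.5262 0.0307 0.035 ]
yaw ex -2.9958611014397634 ey -3.2172480523520965 0.1957822771964299 0.1581745742593668
chip in plate 40 55
chip in plate 39 7
chip in plate 43 -46
chip in plate -32 56
chip in plate -27 -8
chip in plate -29 -53
scr [[0.4985 0.3453 0.045 ]
 [0.4747 0.352  0.045 ]
 [0.4868 0.2475 0.045 ]
 [0.4632 0.2503 0.045 ]] [0.48078755 0.29876269 0.045     ]
stand [[ 0.5011 -0.2454  0.05  ]
 [ 0.5136 -0.3947  0.05  ]
 [ 0.4534 -0.3983  0.05  ]
 [ 0.437  -0.2492  0.05  ]] [ 0.47627295 -0.32187977  0.05      ]
```

Run:
```python
from h import *
print(go(.481,.298,.21,-96.6))
```

```text
(array([2.2475, 1.4706, 0.1105]), np.float64(0.8328))
```

Request:
send_rows(moves=[{"slide": [0.2, 0.13, 0.01], "turn": 0, "gripper": 1}, {"slide": [0.4, 0.26, 0.02], "turn": 0, "gripper": 1}, {"slide": [0.6, 0.4, 0.03], "turn": 0, "gripper": 1}, {"slide": [0.8, 0.53, 0.04], "turn": 0, "gripper": 1}, {"slide": [1, 0.65, 0.05], "turn": 0, "gripper": 1}])

```text
time_s: 1.47
tcp_pos: [0.353, 0.4798, 0.2192]
eef_rot: [-180.0, 0.0, -21.6]
contact_force: [0.6, 0.4, -0.5]
gripper_width: 0.0876
gripper_force: 0.0
```

Request:
send_rows(moves=[{"slide": [0.2, 0.13, 0.01], "turn": 0.07, "gripper": 1}, {"slide": [0.4, 0.26, 0.02], "turn": 0.14, "gripper": 1}, {"slide": [0.6, 0.4, 0.03], "turn": 0.21, "gripper": 1}, {"slide": [0.8, 0.53, 0.04], "turn": 0.28, "gripper": 1}, {"slide": [1, 0.65, 0.05], "turn": 0.35, "gripper": 1}])

```text
time_s: 1.88
tcp_pos: [0.4566, 0.3338, 0.2119]
eef_rot: [-180.0, 0.0, -53.4]
contact_force: [0.2, 1.2, 0.5]
gripper_width: 0.0875
gripper_force: 0.0
```

Run:
```python
from h import *
print(get_state()['tcp_pos'],get_state()['eef_rot'],go(.481,.298,.21,-96.6))
```

```text
[0.45655798 0.33382444 0.21189215] [-1.79961819e+02  1.23492599e-02 -5.34444927e+01] (array([0.2889, 0.0114, 0.0125]), np.float64(0.4795))
```

Request:
send_rows(moves=[{"slide": [0.1, 0, 0], "turn": 0.07, "gripper": 1}, {"slide": [0.2, 0, 0], "turn": 0.14, "gripper": 1}, {"slide": [0.29, 0.01, 0], "turn": 0.21, "gripper": 1}, {"slide": [0.29, 0.01, 0.01], "turn": 0.28, "gripper": 1}, {"slide": [0.29, 0.01, 0.01], "turn": 0.35, "gripper": 1}])

```text
time_s: 2.3
tcp_pos: [0.4812, 0.2988, 0.21]
eef_rot: [180.0, -0.0, -85.1]
contact_force: [0.5, -0.1, -0.5]
gripper_width: 0.0873
gripper_force: 0.0
```

Request:
send_rows(moves=[{"slide": [0, 0, 0], "turn": 0.065, "gripper": 1}, {"slide": [0, 0, 0], "turn": 0.13, "gripper": 1}, {"slide": [0, 0, 0], "turn": 0.13, "gripper": 1}, {"slide": [0, 0, 0], "turn": 0.13, "gripper": 1}, {"slide": [0, 0, 0], "turn": 0.13, "gripper": 1}])

```text
time_s: 2.72
tcp_pos: [0.4808, 0.2998, 0.2101]
eef_rot: [-180.0, 0.0, -96.1]
contact_force: [0.3, -0.1, 0.5]
gripper_width: 0.0877
gripper_force: 0.0
```

Run:
```python
from h import *
c=cap('wrist','w1.png');s=get_state()
print(s['tcp_pos'],s['eef_rot'],c['origin'],c['attitude'],c['intrinsics'])
for d in optics.look_for('wrist','scraper'): print(d)
```

```text
[0.48078268 0.29979661 0.21011173] [-1.79997356e+02  2.98483122e-03 -9.61813882e+01] [0.47154246 0.21922829 0.36739905] [ 1.62499707e+02 -2.02994145e-02  1.73902316e+02] [[325.1922621    0.         280.05985561]
 [  0.         325.1922621  205.76579513]
 [  0.           0.           1.        ]]
{'location': [0.4829, 0.2871, 0.0862], 'p': 0.92}
{'location': [0.4019, 0.3764, 0.0402], 'p': 0.9}
{'location': [0.5324, 0.432, 0.0898], 'p': 0.84}
```

View pics/w1.png

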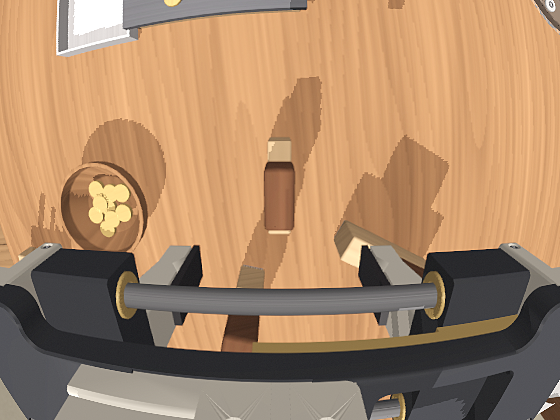

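The wrist view shows the scraper's handle at (279,198), with the far slab top ending at row 138. It sits centred between the fingers. The bowl is at (104,207) and clear, and the big scraper is at (380,250).

```bash
cat >> h.py <<'E'
def fpix2w(c,u,v,z):
    K=np.array(c['intrinsics']);a=np.array([(u-K[0,2])/K[0,0],(v-K[1,2])/K[1,1]]);t=np.hypot(*a)
    d=Rc(c)@np.append(a/t*np.sin(t) if t>0 else a,np.cos(t));o=np.array(c['origin'])
    return o+d*(z-o[2])/d[2]
def fw2pix(c,p):
    q=Rc(c).T@(np.array(p)-np.array(c['origin']));t=np.arctan2(np.hypot(q[0],q[1]),q[2])
    K=np.array(c['intrinsics']);return K[:2,2]+K[0,0]*t*q[:2]/np.hypot(q[0],q[1])
E
python3 - <<'E'
from h import *
c=cap('wrist')
im=cv2.cvtColor(c['img'],cv2.COLOR_RGB2GRAY).astype(int)
for r in (145,152,175,190,205,220): print(r,im[r,258:304])
print(im[130:142,280],im[155:175,280],im[222:242,280])
for u,v,z in ((269,138,.045),(291,138,.045),(264.5,225,.088),(294.5,225,.088),(266,180,.088),(294.5,180,.088),(280,176,.088),(280,231,.088)):
    print(u,v,fpix2w(c,u,v,z).round(4))
E
```

```text
145 [182 186 185 185 186 185 183 184 174 175 218 223 224 227 231 220 176 180
 181 180 180 179 180 179 179 179 179 180 181 181 183 180 164 143 138 139
 138 136 132 133 133 134 136 136 140 139]
152 [178 184 186 185 184 185 184 183 173 174 203 166 172 176 179 180 179 181
 180 179 179 179 178 178 177 178 178 180 180 180 182 180 159 140 139 141
 140 138 136 132 131 134 135 135 138 141]
175 [182 183 179 175 180 161  75 108 109 113 114 112 116 114 115 116 116 116
 117 116 118 121 124 124 125 124 123 120 119 117 114 112 109 105  97  86
  85 128 149 143 140 137 134 134 136 134]
190 [179 178 182 183 182 158  89 104 108 114 115 114 113 114 114 114 116 114
 117 117 120 122 126 126 126 124 123 115 110 107 108 109 109 102  96  78
  95 137 148 144 144 139 164 181 176 178]
205 [183 181 178 178 186 170 108  97 107 113 114 112 114 114 116 116 118 118
 119 118 123 123 125 127 125 125 122 117 110 107 108 107 108 101  92  71
 108 139 167 189 188 188 187 184 178 175]
220 [177 150 146 137 139 132 104  85 105 112 112 113 114 114 115 117 119 119
 120 121 121 123 126 127 126 126 124 118 111 109 108 107 107  99  91  62
 134 181 180 184 187 187 189 188 187 183]
[138 139 139 139 141 142 140 124 121 122 114 180] [177 178 177 178 180 176 129  41  53  56  58  56  59  72  89 102 109 122
 125 124] [126 126 126 126 125 125 124 109 169 227 232 208 146 131 135 136 137 136
 135 137]
269 138 [0.4856 0.2493 0.045 ]
291 138 [0.4639 0.2516 0.045 ]
264.5 225 [0.497  0.3237 0.088 ]
294.5 225 [0.4696 0.3267 0.088 ]
266 180 [0.4905 0.2818 0.088 ]
294.5 180 [0.4656 0.2845 0.088 ]
280 176 [0.4779 0.2796 0.088 ]
280 231 [0.4835 0.3312 0.088 ]
```

Request:
send_rows(moves=[{"slide": [0, 0, 0.2], "turn": 0, "gripper": 1}, {"slide": [0, 0, 0.4], "turn": 0, "gripper": 1}, {"slide": [0, 0, 0.6], "turn": 0, "gripper": 1}, {"slide": [0, 0, 0.75], "turn": 0, "gripper": 1}, {"slide": [0, 0, 0.85], "turn": 0, "gripper": 1}])

```text
time_s: 3.28
tcp_pos: [0.4798, 0.2988, 0.08]
eef_rot: [179.9, -0.1, -96.3]
contact_force: [-0.0, 0.1, 0.4]
gripper_width: 0.0873
gripper_force: 0.0
```

Request:
send_rows(moves=[{"slide": [0, 0, 0.1], "turn": 0, "gripper": 1}, {"slide": [0, 0, 0.2], "turn": 0, "gripper": 1}, {"slide": [0, 0, 0.22], "turn": 0, "gripper": 1}, {"slide": [0, 0, 0.22], "turn": 0, "gripper": 1}, {"slide": [0, 0, 0.22], "turn": 0, "gripper": 1}])

```text
time_s: 3.7
tcp_pos: [0.4811, 0.3, 0.0501]
eef_rot: [-180.0, 0.0, -96.3]
contact_force: [0.2, -0.1, 0.8]
gripper_width: 0.0878
gripper_force: 0.0
```

Request:
send_rows(newtons=40, moves=[{"slide": [0, 0, 0], "turn": 0, "gripper": 0.2}, {"slide": [0, 0, 0], "turn": 0, "gripper": 0.2}, {"slide": [0, 0, 0], "turn": 0, "gripper": 0.2}, {"slide": [0, 0, 0], "turn": 0, "gripper": 0.2}, {"slide": [0, 0, 0], "turn": 0, "gripper": 0.2}])

```text
time_s: 4.12
tcp_pos: [0.4809, 0.2999, 0.05]
eef_rot: [-180.0, 0.0, -96.3]
contact_force: [-0.6, 0.4, 0.4]
gripper_width: 0.0597
gripper_force: 0.0
```

Request:
send_rows(moves=[{"slide": [0, 0, 0], "turn": 0, "gripper": 0.1}, {"slide": [0, 0, 0], "turn": 0, "gripper": 0.1}, {"slide": [0, 0, 0], "turn": 0, "gripper": 0.1}, {"slide": [0, 0, 0], "turn": 0, "gripper": 0.1}, {"slide": [0, 0, 0], "turn": 0, "gripper": 0.1}])

```text
time_s: 4.53
tcp_pos: [0.4808, 0.2998, 0.0495]
eef_rot: [180.0, -0.0, -96.3]
contact_force: [-0.8, 0.0, -1.3]
gripper_width: 0.0278
gripper_force: 40.0
```

Request:
send_rows(moves=[{"slide": [0, 0, -0.05], "turn": 0, "gripper": 0.1}, {"slide": [0, 0, -0.2], "turn": 0, "gripper": 0.1}, {"slide": [0, 0, -0.4], "turn": 0, "gripper": 0.1}, {"slide": [0, 0, -0.6], "turn": 0, "gripper": 0.1}, {"slide": [0, 0, -0.75], "turn": 0, "gripper": 0.1}])

```text
time_s: 4.95
tcp_pos: [0.4811, 0.2999, 0.1648]
eef_rot: [-179.9, 0.1, -96.3]
contact_force: [1.1, 0.2, -1.0]
gripper_width: 0.0275
gripper_force: 40.0
```

Run:
```python
from h import *
s=get_state();print(s['tcp_pos'],s['gripper_width'],go(.4526,.0588,.16,-93.1))
```

```text
[0.48107506 0.29990035 0.16481637] 0.02749955854954649 (array([1.6185, 0.0114, 0.0304]), np.float64(-0.0359))
```

Request:
send_rows(moves=[{"slide": [0.12, 0, 0], "turn": 0, "gripper": 0.1}, {"slide": [0.28, 0, 0], "turn": 0, "gripper": 0.1}, {"slide": [0.48, 0, 0], "turn": -0.01, "gripper": 0.1}, {"slide": [0.68, 0, 0], "turn": -0.02, "gripper": 0.1}, {"slide": [0.85, 0, 0], "turn": -0.035, "gripper": 0.1}])

```text
time_s: 5.37
tcp_pos: [0.4656, 0.171, 0.1619]
eef_rot: [180.0, -0.0, -93.2]
contact_force: [-0.5, -0.7, -1.6]
gripper_width: 0.028
gripper_force: 40.0
```

Request:
send_rows(moves=[{"slide": [0.2, 0, 0], "turn": 0, "gripper": 0.1}, {"slide": [0.4, 0, 0], "turn": 0, "gripper": 0.1}, {"slide": [0.6, 0, 0], "turn": 0, "gripper": 0.1}, {"slide": [0.72, 0.02, 0], "turn": 0, "gripper": 0.1}, {"slide": [0.77, 0.03, 0], "turn": 0, "gripper": 0.1}])

```text
time_s: 5.78
tcp_pos: [0.4544, 0.0554, 0.1619]
eef_rot: [179.9, -0.0, -93.3]
contact_force: [0.1, 0.3, -1.7]
gripper_width: 0.028
gripper_force: 40.0
```

Run:
```python
from h import *
c=cap('wrist','w2.png');s=get_state()
print(s['tcp_pos'],s['eef_rot'],s['contact_force'],s['gripper_width'],go(.4526,.0588,.16,-93.1))
```

```text
[0.45430578 0.05544764 0.16196768] [ 1.79943438e+02 -1.58601092e-02 -9.33194002e+01] [-0.95946955 -0.94884345 -2.12668112] 0.027653399879311126 (array([-0.0217,  0.0126,  0.0131]), np.float64(-0.0024))
```

View pics/w2.png

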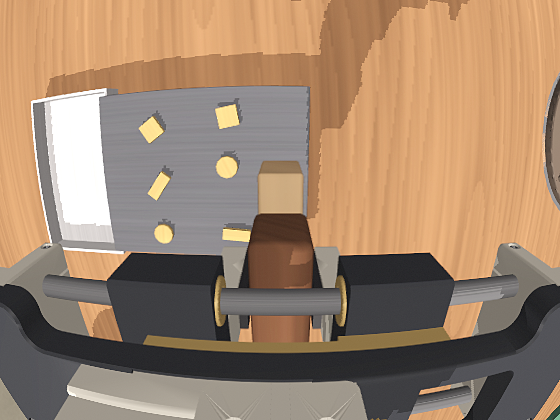

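The wrist view shows the plate's near −y corner at (309,87) and its far −y corner near (101,97). The chips are at (151,129), (228,116), (159,185), (227,167), (164,233) and (237,235), and the scraper is held square.

Run:
```python
from h import *
c=cap('wrist');s=get_state()
a=fpix2w(c,309,87,.035);b=fpix2w(c,101,97,.035);d=fpix2w(c,307,210,.035)
print(a,b,d,np.linalg.norm(b-a))
yaw=np.degrees(np.arctan2(b[1]-a[1],b[0]-a[0]));y2=np.degrees(np.arctan2(-(d-a)[0],(d-a)[1]));print(yaw,y2)
t=np.radians((yaw+y2)/2);ex=np.array([np.cos(t),np.sin(t),0]);ey=np.array([-ex[1],ex[0],0])
C=a+.1*ex+.08*ey;print('centre',C)
for u,v in ((151,129),(228,116),(159,185),(227,167),(164,233),(237,235)):
    q=fpix2w(c,u,v,.04)-C;print(round(q@ex*1e3),round(q@ey*1e3))
z=s['tcp_pos'][2]-.0497+.045
e=[fpix2w(c,u,162,z) for u in(260,302)];print(e,s['tcp_pos'])
```

```text
[ 0.42305392 -0.04132627  0.035     ] [ 0.61777353 -0.05403932  0.035     ] [0.42937343 0.06951015 0.035     ] 0.19513418427940954
-3.735482795977765 -3.263274533842758
centre [0.52775048 0.03242079 0.035     ]
41 -46
-31 -55
37 6
-29 -10
37 54
-35 54
[array([0.46070419, 0.00182021, 0.1574314 ]), array([0.43956271, 0.00302573, 0.1574314 ])] [0.45505084 0.05667418 0.1621314 ]
```

Request:
send_rows(moves=[{"slide": [-0.02, 0.01, 0.1], "turn": 0, "gripper": 0.1}, {"slide": [-0.02, 0.01, 0.25], "turn": 0, "gripper": 0.1}, {"slide": [-0.02, 0.01, 0.4], "turn": 0, "gripper": 0.1}, {"slide": [-0.02, 0.01, 0.5], "turn": 0, "gripper": 0.1}, {"slide": [-0.02, 0.01, 0.5], "turn": 0, "gripper": 0.1}])

```text
time_s: 6.3
tcp_pos: [0.454, 0.0614, 0.0851]
eef_rot: [179.9, -0.1, -93.1]
contact_force: [-0.5, -0.3, -2.0]
gripper_width: 0.0277
gripper_force: 40.0
```

Run:
```python
from h import *
zs=[]
for i in range(3):
    c=cap('scene','s%d.png'%i);s=get_state();print(s['tcp_pos'],s['eef_rot'],s['contact_force'])
print(w2pix(c,[.4535,.0593,.04]))
```

```text
[0.45414332 0.06150947 0.08621846] [ 1.79896495e+02 -7.71824597e-02 -9.31424939e+01] [ 0.12758326  0.06261348 -0.45435095]
[0.45443411 0.06156751 0.08693633] [ 1.79943750e+02 -4.46472209e-02 -9.31514912e+01] [ 0.19298991 -0.02689969 -0.86316837]
[0.45467938 0.06165855 0.08740776] [ 1.79994735e+02 -5.47066913e-03 -9.31572103e+01] [-0.1596369  -0.44704917 -1.89828268]
[297.83807683 198.06431974]
```

Request:
send_rows(moves=[{"slide": [0.01, -0.06, 0.007], "turn": 0, "gripper": 0.1}, {"slide": [0.01, -0.12, 0.007], "turn": 0, "gripper": 0.1}, {"slide": [0.01, -0.18, 0.007], "turn": 0, "gripper": 0.1}, {"slide": [0.01, -0.24, 0.007], "turn": 0, "gripper": 0.1}, {"slide": [0.01, -0.3, 0.007], "turn": 0, "gripper": 0.1}])

```text
time_s: 6.87
tcp_pos: [0.4993, 0.0564, 0.0866]
eef_rot: [179.9, -0.1, -93.2]
contact_force: [-9.4, 1.4, 12.5]
gripper_width: 0.0276
gripper_force: 40.0
```

Request:
send_rows(moves=[{"slide": [0, -0.06, 0], "turn": 0, "gripper": 0.1}, {"slide": [0, -0.12, 0], "turn": 0, "gripper": 0.1}, {"slide": [0, -0.18, 0], "turn": 0, "gripper": 0.1}, {"slide": [0, -0.24, 0], "turn": 0, "gripper": 0.1}, {"slide": [0, -0.3, 0], "turn": 0, "gripper": 0.1}])

```text
time_s: 7.28
tcp_pos: [0.5441, 0.0537, 0.0866]
eef_rot: [179.9, -0.1, -93.2]
contact_force: [-7.5, 0.1, 10.5]
gripper_width: 0.028
gripper_force: 40.0
```

Request:
send_rows(moves=[{"slide": [0, -0.06, 0], "turn": 0, "gripper": 0.1}, {"slide": [0, -0.12, 0], "turn": 0, "gripper": 0.1}, {"slide": [0, -0.18, 0], "turn": 0, "gripper": 0.1}, {"slide": [0, -0.24, 0], "turn": 0, "gripper": 0.1}, {"slide": [0, -0.3, 0], "turn": 0, "gripper": 0.1}])

```text
time_s: 7.7
tcp_pos: [0.5891, 0.0512, 0.0866]
eef_rot: [179.9, -0.1, -93.2]
contact_force: [-7.4, 0.9, 9.4]
gripper_width: 0.0278
gripper_force: 40.0
```

Request:
send_rows(moves=[{"slide": [0, -0.06, 0], "turn": 0, "gripper": 0.1}, {"slide": [0, -0.12, 0], "turn": 0, "gripper": 0.1}, {"slide": [0, -0.18, 0], "turn": 0, "gripper": 0.1}, {"slide": [0, -0.24, 0], "turn": 0, "gripper": 0.1}, {"slide": [0, -0.3, 0], "turn": 0, "gripper": 0.1}])

```text
time_s: 8.12
tcp_pos: [0.6355, 0.0492, 0.086]
eef_rot: [-180.0, 0.0, -93.2]
contact_force: [-0.4, -0.3, -1.6]
gripper_width: 0.0281
gripper_force: 40.0
```

Run:
```python
from h import *
c=cap('wrist','w3.png');s=get_state()
print(s['tcp_pos'],s['eef_rot'],s['contact_force'],s['gripper_width'])
```

```text
[0.63708811 0.04922687 0.08588059] [-1.79913871e+02 -8.04197520e-04 -9.32025632e+01] [ 2.88070406  0.64020224 -0.99901622] 0.027495032794326305
```

View pics/w3.png

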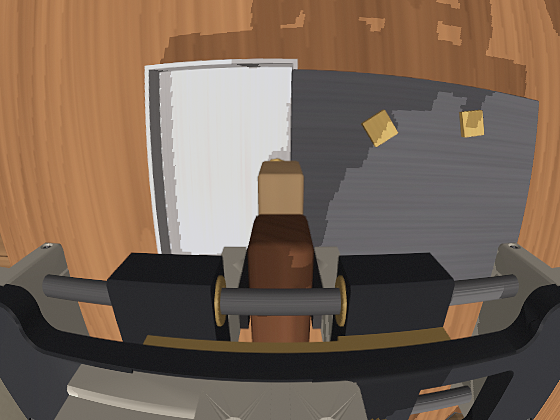

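Four chips have gone over the edge. The squares at (380,128) and (473,124) are still on the plate. I'll lift, go back and make the second pass.

Request:
send_rows(moves=[{"slide": [0, 0, -0.15], "turn": 0, "gripper": 0.1}, {"slide": [0, 0, -0.3], "turn": 0, "gripper": 0.1}, {"slide": [0.1, 0.2, -0.3], "turn": 0, "gripper": 0.1}, {"slide": [0.2, 0.4, -0.3], "turn": 0, "gripper": 0.1}, {"slide": [0.3, 0.6, -0.3], "turn": 0, "gripper": 0.1}])

```text
time_s: 8.58
tcp_pos: [0.5412, 0.0092, 0.1307]
eef_rot: [180.0, 0.0, -93.2]
contact_force: [0.7, -0.7, -1.6]
gripper_width: 0.0277
gripper_force: 40.0
```

Request:
send_rows(moves=[{"slide": [0.05, 0.2, 0], "turn": 0, "gripper": 0.1}, {"slide": [0.11, 0.4, 0], "turn": 0, "gripper": 0.1}, {"slide": [0.11, 0.57, 0], "turn": 0, "gripper": 0.1}, {"slide": [0.11, 0.57, 0.1], "turn": 0, "gripper": 0.1}, {"slide": [0.11, 0.57, 0.2], "turn": 0, "gripper": 0.1}])

```text
time_s: 9.0
tcp_pos: [0.4556, -0.002, 0.1021]
eef_rot: [-179.8, 0.1, -93.2]
contact_force: [1.2, 0.2, -1.5]
gripper_width: 0.0278
gripper_force: 40.0
```

Request:
send_rows(moves=[{"slide": [0, 0, 0.08], "turn": 0, "gripper": 0.1}, {"slide": [0, 0, 0.085], "turn": 0, "gripper": 0.1}, {"slide": [0, 0, 0.085], "turn": 0, "gripper": 0.1}, {"slide": [0, 0, 0.085], "turn": 0, "gripper": 0.1}, {"slide": [0, 0, 0.085], "turn": 0, "gripper": 0.1}])

```text
time_s: 9.42
tcp_pos: [0.4562, -0.002, 0.0889]
eef_rot: [-179.9, 0.0, -93.2]
contact_force: [0.5, -0.4, -2.1]
gripper_width: 0.0276
gripper_force: 40.0
```

Request:
send_rows(moves=[{"slide": [0, -0.06, 0.005], "turn": 0, "gripper": 0.1}, {"slide": [0, -0.12, 0.005], "turn": 0, "gripper": 0.1}, {"slide": [0, -0.18, 0.005], "turn": 0, "gripper": 0.1}, {"slide": [0, -0.24, 0.005], "turn": 0, "gripper": 0.1}, {"slide": [0, -0.3, 0.005], "turn": 0, "gripper": 0.1}])

```text
time_s: 9.83
tcp_pos: [0.5016, -0.0047, 0.0875]
eef_rot: [-180.0, -0.0, -93.2]
contact_force: [-0.2, -0.3, -1.1]
gripper_width: 0.0281
gripper_force: 40.0
```

Request:
send_rows(moves=[{"slide": [0, -0.06, 0], "turn": 0, "gripper": 0.1}, {"slide": [0, -0.12, 0], "turn": 0, "gripper": 0.1}, {"slide": [0, -0.18, 0], "turn": 0, "gripper": 0.1}, {"slide": [0, -0.24, 0], "turn": 0, "gripper": 0.1}, {"slide": [0, -0.3, 0], "turn": 0, "gripper": 0.1}])

```text
time_s: 10.25
tcp_pos: [0.5462, -0.0072, 0.0874]
eef_rot: [180.0, -0.0, -93.2]
contact_force: [0.4, 0.1, -1.2]
gripper_width: 0.0277
gripper_force: 40.0
```

Request:
send_rows(moves=[{"slide": [0, -0.06, 0], "turn": 0, "gripper": 0.1}, {"slide": [0, -0.12, 0], "turn": 0, "gripper": 0.1}, {"slide": [0, -0.18, 0], "turn": 0, "gripper": 0.1}, {"slide": [0, -0.24, 0], "turn": 0, "gripper": 0.1}, {"slide": [0, -0.3, 0], "turn": 0, "gripper": 0.1}])

```text
time_s: 10.67
tcp_pos: [0.5911, -0.0097, 0.0875]
eef_rot: [180.0, 0.0, -93.2]
contact_force: [0.0, -0.6, -1.4]
gripper_width: 0.0275
gripper_force: 40.0
```

Request:
send_rows(moves=[{"slide": [0, -0.06, 0], "turn": 0, "gripper": 0.1}, {"slide": [0, -0.12, 0], "turn": 0, "gripper": 0.1}, {"slide": [0, -0.18, 0], "turn": 0, "gripper": 0.1}, {"slide": [0, -0.24, 0], "turn": 0, "gripper": 0.1}, {"slide": [0, -0.3, 0], "turn": 0, "gripper": 0.1}])

```text
time_s: 11.08
tcp_pos: [0.6361, -0.0122, 0.0875]
eef_rot: [-180.0, 0.0, -93.2]
contact_force: [0.7, 0.1, -1.6]
gripper_width: 0.0279
gripper_force: 40.0
```

Request:
send_rows(moves=[{"slide": [0, 0, -0.1], "turn": 0, "gripper": 0.1}, {"slide": [0, 0, -0.3], "turn": 0, "gripper": 0.1}, {"slide": [0.2, 0.2, -0.5], "turn": 0, "gripper": 0.1}, {"slide": [0.4, 0.4, -0.5], "turn": 0, "gripper": 0.1}, {"slide": [0.6, 0.6, -0.5], "turn": 0, "gripper": 0.1}])

```text
time_s: 11.5
tcp_pos: [0.5489, -0.0905, 0.1643]
eef_rot: [-179.8, 0.0, -93.1]
contact_force: [0.1, -0.9, -2.3]
gripper_width: 0.028
gripper_force: 40.0
```

Run:
```python
from h import *
c=cap('top','t2.png');s=get_state()
a=c['img'][130:270,200:340,::-1];cc=cap('scene')['img'][170:290,240:380,::-1]
cv2.imwrite('pics/crop2.png',np.vstack([cv2.resize(a,(420,420),interpolation=2)[:300], cv2.resize(cc,(420,360),interpolation=2)[:300]]))
print(s['tcp_pos'],s['eef_rot'],s['gripper_width'])
for d in optics.look_for('top','chip0'): print(d)
print(go(.476,-.322,.16,-84.5))
```

```text
[ 0.5414372  -0.09416245  0.16327779] [ 1.79889227e+02  2.30395734e-02 -9.32834175e+01] 0.027636341376582375
{'location': [0.5111, 0.0099, 0.0345], 'p': 0.36}
(array([1.5595, 0.3794, 0.021 ]), np.float64(-0.0981))
```

View pics/crop2.png

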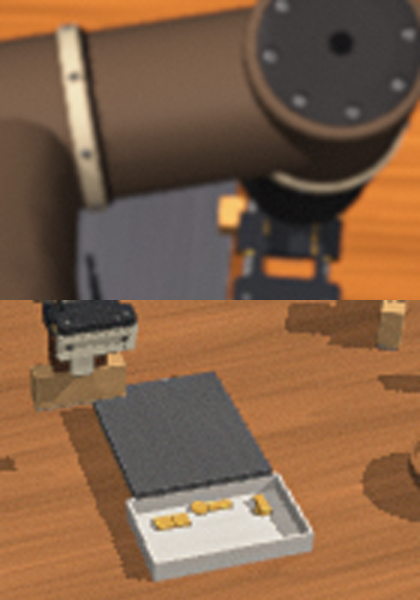

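The plate is empty and the chips lie in the tray: crop (170,522), (210,505) and (262,503). I'll count them again once the arm is clear. Next I'll move toward the stand.

Run:
```python
from h import *
print(go(.476,-.21,.165,-84.5))
```

```text
(array([ 0.8141,  0.4227, -0.012 ]), np.float64(-0.0981))
```

Request:
send_rows(moves=[{"slide": [0.16, 0.08, 0], "turn": -0.02, "gripper": 0.1}, {"slide": [0.32, 0.17, 0], "turn": -0.05, "gripper": 0.1}, {"slide": [0.5, 0.25, 0], "turn": -0.07, "gripper": 0.1}, {"slide": [0.66, 0.34, 0], "turn": -0.1, "gripper": 0.1}, {"slide": [0.81, 0.42, 0], "turn": -0.1, "gripper": 0.1}])

```text
time_s: 12.07
tcp_pos: [0.4783, -0.2089, 0.1624]
eef_rot: [-180.0, -0.0, -84.0]
contact_force: [0.4, -0.0, -1.3]
gripper_width: 0.0274
gripper_force: 40.0
```

Request:
send_rows(moves=[{"slide": [0, 0, 0], "turn": 0, "gripper": 0.1}, {"slide": [0, 0, 0], "turn": 0, "gripper": 0.1}, {"slide": [0, 0, 0], "turn": 0, "gripper": 0.1}, {"slide": [0, 0, 0], "turn": 0, "gripper": 0.1}, {"slide": [0, 0, 0], "turn": 0, "gripper": 0.1}])

```text
time_s: 12.48
tcp_pos: [0.4789, -0.2073, 0.1622]
eef_rot: [180.0, 0.0, -84.1]
contact_force: [0.3, 0.1, -1.2]
gripper_width: 0.0279
gripper_force: 40.0
```

Run:
```python
from h import *
c=cap('wrist','w4.png');s=get_state()
t=cap('top','t3.png')
b=cv2.resize(t['img'][130:270,190:310,::-1],(257,300),interpolation=2)
w=c['img'][:,:,::-1]
# enlarge wrist upper middle
w2=cv2.resize(w[20:320,150:420],None,fx=1.9,fy=1.9,interpolation=2)
o=np.zeros((600,800,3),np.uint8);o[:570,:513]=w2;o[:300,530:787]=b
cv2.imwrite('pics/crop3.png',o)
print(s['tcp_pos'],s['eef_rot'],s['gripper_width'])
for d in optics.look_for('top','chip0'): print(d)
for k in 'stand','scraper':
  for d in optics.look_for('wrist',k): print(k,d)
```

```text
[ 0.47881984 -0.20732453  0.16219973] [ 1.79996890e+02  2.24314477e-03 -8.41319570e+01] 0.027788282580807327
{'location': [0.4671, -0.3515, 0.0487], 'p': 0.24}
stand {'location': [0.4746, -0.3158, 0.0547], 'p': 0.63}
scraper {'location': [0.4852, -0.2327, 0.1976], 'p': 0.57}
```

View pics/crop3.png

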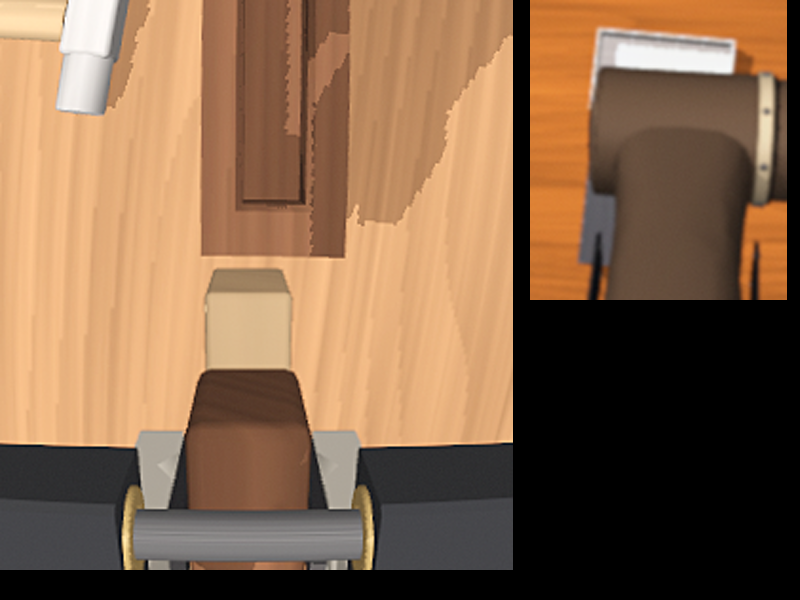

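The crop shows the dark stand directly ahead: near end at crop row 256, columns 202–345, and the slot mouth's near end at row 209, columns 236–308. The held scraper is square and nearly aligned. The tray is hidden by the arm in the top view.

Run:
```python
from h import *
c=cap('wrist');s=get_state();p=np.array(s['tcp_pos'])
f=lambda x,y,z:fpix2w(c,150+x/1.9-.25,20+y/1.9-.25,z)
for n,pts in dict(stand=[(202,255),(203,10),(345,257),(350,10)],slot=[(236,209),(238,10),(308,209),(309,10)]).items():
    q=np.array([f(x,y,.05) for x,y in pts]);print(n,q.round(4)[:,:2].tolist())
    for a,b in((0,1),(2,3)):
        d=q[a]-q[b];print('yaw',np.degrees(np.arctan2(-d[0],d[1])))
    m=(q[0]+q[2])/2;print('near mid',m,'width',np.linalg.norm(q[0]-q[2]))
# scraper: slab far end top edge (z base+45) and bottom edge
for off in (.0497,.0515):
    for nm,l,r,row,h in (('top',207,291,317,.045),('bot',212,283,269,0)):
        z=p[2]-off+h;a,b=f(l,row,z),f(r,row,z);print(off,nm,((a+b)/2-p).round(4),np.linalg.norm(a-b).round(4),np.degrees(np.arctan2((a-b)[1],(a-b)[0])).round(1))
print(p,s['eef_rot'])
im=c['img'].astype(int)
```

```text
stand [[0.502, -0.2468], [0.5122, -0.3551], [0.4391, -0.2527], [0.4494, -0.3627]]
yaw 5.389931800486429
yaw 5.362986526471048
near mid [ 0.47054462 -0.24974001  0.05      ] width 0.06320032442634542
slot [[0.4891, -0.2685], [0.4973, -0.3564], [0.458, -0.2719], [0.4671, -0.36]]
yaw 5.295989908857201
yaw 5.84798159904789
near mid [ 0.47358842 -0.27018321  0.05      ] width 0.03128581505117036
0.0497 top [ 0.0033 -0.04   -0.0047] 0.0227 5.9
0.0497 bot [ 0.0042 -0.0455 -0.0497] 0.0241 5.9
0.0515 top [ 0.0032 -0.0396 -0.0065] 0.023 5.9
0.0515 bot [ 0.0042 -0.0452 -0.0515] 0.0243 5.9
[ 0.47835243 -0.20771665  0.16226845] [ 1.79997687e+02 -1.43289533e-04 -8.41676649e+01]
```

Run:
```python
import cv2,numpy as np
a=cv2.imread('pics/w4.png')
w=cv2.resize(a[0:180,200:390],None,fx=3.3,fy=3.3,interpolation=cv2.INTER_CUBIC);print(w.shape)
cv2.imwrite('pics/crop4.png',w)
```

```text
(594, 627, 3)
```

View pics/crop4.png

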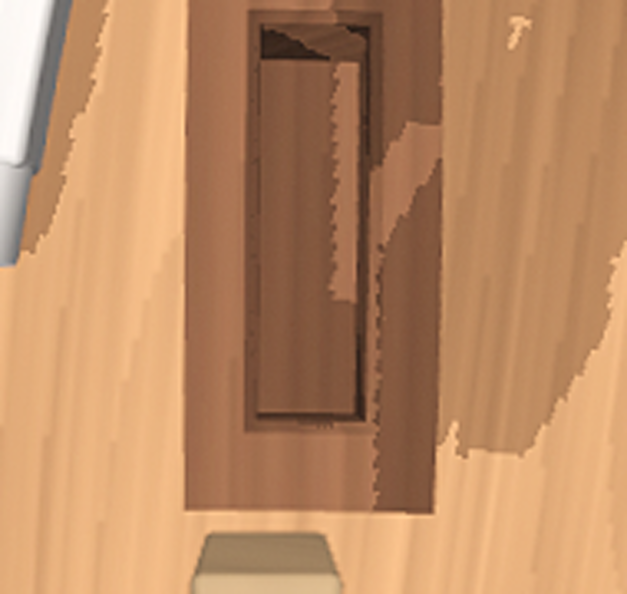

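Run:
```python
from h import *
c=cap('wrist');s=get_state();p=np.array(s['tcp_pos'])
g=cv2.cvtColor(cv2.imread('pics/w4.png'),cv2.COLOR_BGR2GRAY).astype(int)
print('col281 150-225',list(g[150:225:1,281])); print('row168',list(g[168,255:308])); print('row190',list(g[190,255:308]))
print('col290 near end',list(g[118:160,290])); print('col290 far',list(g[0:22,290]))
print('row80',list(g[80,252:342]));print('row145',list(g[145,250:340]))
f=lambda x,y,z:fpix2w(c,x,y,z)
F=lambda x,y,z:f(200+x/3.3-.35,y/3.3-.35,z)
ey=np.array([-.0938,.9956,0])
for n,x,y,z,o in (('near outer',311,432,.05,-55),('near inner',311,421,.047,-52),('far outer',316,10,.05,55),('far inner',316,24,.047,52),('stand near',310,511,.05,-75)):
    print(n,(F(x,y,z)+ey*o*1e-3).round(4))
w=pix=np.array
g1=cv2.cvtColor(cv2.imread('pics/w1.png'),cv2.COLOR_BGR2GRAY).astype(int);print('w1 col285',list(g1[130:160,285]))
```

```text
col281 150-225 [np.int64(128), np.int64(126), np.int64(125), np.int64(123), np.int64(144), np.int64(187), np.int64(195), np.int64(192), np.int64(193), np.int64(197), np.int64(187), np.int64(148), np.int64(125), np.int64(129), np.int64(130), np.int64(132), np.int64(133), np.int64(134), np.int64(134), np.int64(135), np.int64(135), np.int64(134), np.int64(129), np.int64(136), np.int64(172), np.int64(186), np.int64(188), np.int64(190), np.int64(191), np.int64(191), np.int64(191), np.int64(190), np.int64(191), np.int64(191), np.int64(191), np.int64(191), np.int64(191), np.int64(191), np.int64(190), np.int64(190), np.int64(191), np.int64(191), np.int64(190), np.int64(191), np.int64(190), np.int64(191), np.int64(191), np.int64(191), np.int64(190), np.int64(191), np.int64(190), np.int64(191), np.int64(190), np.int64(189), np.int64(190), np.int64(190), np.int64(190), np.int64(190), np.int64(190), np.int64(190), np.int64(190), np.int64(191), np.int64(196), np.int64(182), np.int64(103), np.int64(50), np.int64(60), np.int64(65), np.int64(63), np.int64(63), np.int64(59), np.int64(59), np.int64(62
[... 5193 characters left out ...]
int64(195), np.int64(192), np.int64(189), np.int64(183)]
near outer [ 0.4778 -0.3244  0.05  ]
near inner [ 0.4777 -0.324   0.047 ]
far outer [ 0.4776 -0.3236  0.05  ]
far inner [ 0.4774 -0.3236  0.047 ]
stand near [ 0.4777 -0.3243  0.05  ]
w1 col285 [np.int64(138), np.int64(139), np.int64(137), np.int64(139), np.int64(139), np.int64(138), np.int64(137), np.int64(121), np.int64(119), np.int64(123), np.int64(117), np.int64(182), np.int64(183), np.int64(181), np.int64(181), np.int64(180), np.int64(181), np.int64(179), np.int64(179), np.int64(180), np.int64(179), np.int64(179), np.int64(179), np.int64(178), np.int64(178), np.int64(179), np.int64(178), np.int64(179), np.int64(179), np.int64(182)]
```

Run:
```python
from h import *
c=cap('wrist');s=get_state();p=np.array(s['tcp_pos']);yaw=s['eef_rot'][2]
M=R.from_euler('xyz',[180,0,yaw],degrees=True).as_matrix()
for off in (.0497,.0515):
  for l,r,row,h in ((261,299.5,160.8,0),(258,302.5,173.8,.045)):
    z=p[2]-off+h;a,b=fpix2w(c,l,row,z),fpix2w(c,r,row,z)
    q=M.T@((a+b)/2-p);d=M.T@(a-b);print(off,h,'end in tool mm',(q*1e3).round(1),'width',np.linalg.norm(a-b).round(4),'skew',np.degrees(np.arctan2(d[0],-d[1])).round(1))
# w1: camera pose shifted with tool: reuse c with recorded pose
c1=dict(c);c1['origin']=[0.47154246,0.21922829,0.36739905];c1['attitude']=[162.499707,-.0202994145,173.902316]
p1=np.array([0.48078268,0.29979661,0.21011173]);M1=R.from_euler('xyz',[180,0,-96.18],degrees=True).as_matrix()
for row,h in((136.8,0),(140.8,.045)):
    print('w1',h,(M1.T@(fpix2w(c1,280,row,h)-p1)*1e3).round(1))
print(p,yaw)
```

```text
0.0497 0 end in tool mm [46.   0.6 49.7] width 0.0248 skew -0.1
0.0497 0.045 end in tool mm [46.9  0.6  4.7] width 0.0226 skew -0.1
0.0515 0 end in tool mm [45.7  0.6 51.5] width 0.025 skew -0.1
0.0515 0.045 end in tool mm [46.5  0.6  6.5] width 0.0229 skew -0.1
w1 0 [ 46.7   0.6 210.1]
w1 0.045 [ 46.9   0.6 165.1]
[ 0.47827821 -0.20783502  0.16229373] -84.18251482834533
```

Run:
```python
from h import *
print(go(.47855,-.3276,.112,-84.6))
```

```text
(array([0.7945, 0.0791, 0.3353]), np.float64(0.0046))
```

Request:
send_rows(moves=[{"slide": [0.2, 0.02, 0], "turn": 0.005, "gripper": 0.1}, {"slide": [0.4, 0.04, 0], "turn": 0.005, "gripper": 0.1}, {"slide": [0.6, 0.06, 0], "turn": 0.005, "gripper": 0.1}, {"slide": [0.75, 0.079, 0.05], "turn": 0.005, "gripper": 0.1}, {"slide": [0.7945, 0.079, 0.15], "turn": 0.005, "gripper": 0.1}])

```text
time_s: 13.3
tcp_pos: [0.4795, -0.3311, 0.1411]
eef_rot: [-179.8, -0.1, -84.7]
contact_force: [1.5, -1.2, -1.7]
gripper_width: 0.0274
gripper_force: 40.0
```

Request:
send_rows(moves=[{"slide": [0, 0, 0.08], "turn": 0, "gripper": 0.1}, {"slide": [0, 0, 0.15], "turn": 0, "gripper": 0.1}, {"slide": [0, 0, 0.18], "turn": 0, "gripper": 0.1}, {"slide": [0, 0, 0.18], "turn": 0, "gripper": 0.1}, {"slide": [0, 0, 0.18], "turn": 0, "gripper": 0.1}])

```text
time_s: 13.72
tcp_pos: [0.4787, -0.3275, 0.1131]
eef_rot: [180.0, -0.0, -84.6]
contact_force: [-0.6, 1.1, -1.4]
gripper_width: 0.0273
gripper_force: 40.0
```

Request:
send_rows(moves=[{"slide": [0, 0, 0], "turn": 0, "gripper": 0.1}, {"slide": [0, 0, 0], "turn": 0, "gripper": 0.1}, {"slide": [0, 0, 0], "turn": 0, "gripper": 0.1}, {"slide": [0, 0, 0], "turn": 0, "gripper": 0.1}, {"slide": [0, 0, 0], "turn": 0, "gripper": 0.1}])

```text
time_s: 14.13
tcp_pos: [0.4786, -0.3277, 0.1131]
eef_rot: [-180.0, -0.0, -84.6]
contact_force: [-0.6, -0.3, -2.1]
gripper_width: 0.0278
gripper_force: 40.0
```

Run:
```python
from h import *
c=cap('wrist','w5.png');s=get_state()
print(s['tcp_pos'],s['eef_rot'],s['contact_force'],go(.47855,-.3276,.112,-84.6))
w=c['img'][:,:,::-1]
sc=cap('scene')['img'][190:270,150:240,::-1]
t=cap('top')['img'][130:270,190:310,::-1]
o=np.zeros((600,800,3),np.uint8);o[:600,:460]=cv2.resize(w[60:310,184:376],(460,600),interpolation=2)
o[:290,470:796]=cv2.resize(sc,(326,290),interpolation=2);o[300:600,470:727]=cv2.resize(t,(257,300),interpolation=2)
cv2.imwrite('pics/crop5.png',o)
```

```text
[ 0.47859306 -0.32770815  0.1130407 ] [-1.79976908e+02 -9.13581464e-03 -8.46398486e+01] [-0.84053982  0.77279551 -2.21441663] (array([-0.0007,  0.0002,  0.0069]), np.float64(-0.0004))
```

View pics/crop5.png

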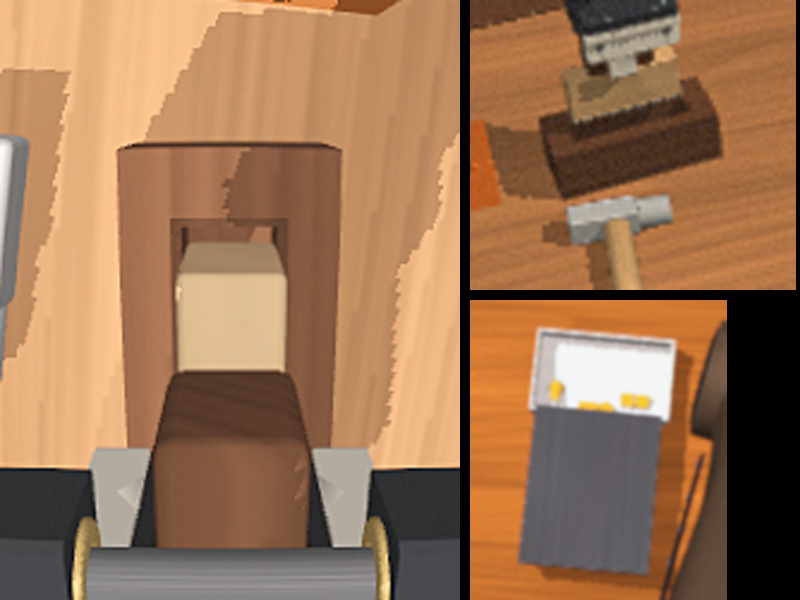

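The scraper is centred over the slot: its bottom edge is at crop row 243, columns 187–277, and the slot is at columns 171–288. The plate is clear and the hammer is untouched. I'll go down slowly.

Request:
send_rows(newtons=25, moves=[{"slide": [0, 0, 0.025], "turn": 0, "gripper": 0.1}, {"slide": [0, 0, 0.05], "turn": 0, "gripper": 0.1}, {"slide": [0, 0, 0.075], "turn": 0, "gripper": 0.1}, {"slide": [0, 0, 0.1], "turn": 0, "gripper": 0.1}, {"slide": [0, 0, 0.12], "turn": 0, "gripper": 0.1}])

```text
time_s: 14.7
tcp_pos: [0.4782, -0.3276, 0.094]
eef_rot: [180.0, 0.0, -84.6]
contact_force: [-0.0, 1.1, -3.0]
gripper_width: 0.0279
gripper_force: 25.0
```

Request:
send_rows(moves=[{"slide": [0, 0, 0.03], "turn": 0, "gripper": 0.1}, {"slide": [0, 0, 0.06], "turn": 0, "gripper": 0.1}, {"slide": [0, 0, 0.09], "turn": 0, "gripper": 0.1}, {"slide": [0, 0, 0.12], "turn": 0, "gripper": 0.1}, {"slide": [0, 0, 0.15], "turn": 0, "gripper": 0.1}])

```text
time_s: 15.12
tcp_pos: [0.4784, -0.3277, 0.0718]
eef_rot: [180.0, 0.0, -84.6]
contact_force: [0.3, 0.2, -2.5]
gripper_width: 0.0278
gripper_force: 25.0
```

Request:
send_rows(moves=[{"slide": [0, 0, 0.02], "turn": 0, "gripper": 0.1}, {"slide": [0, 0, 0.04], "turn": 0, "gripper": 0.1}, {"slide": [0, 0, 0.055], "turn": 0, "gripper": 0.1}, {"slide": [0, 0, 0.065], "turn": 0, "gripper": 0.1}, {"slide": [0, 0, 0.07], "turn": 0, "gripper": 0.1}])

```text
time_s: 15.53
tcp_pos: [0.4784, -0.3277, 0.0616]
eef_rot: [180.0, 0.0, -84.6]
contact_force: [-0.1, -0.8, -1.3]
gripper_width: 0.0279
gripper_force: 25.0
```

Request:
send_rows(moves=[{"slide": [0, 0, 0.004], "turn": 0, "gripper": 0.1}, {"slide": [0, 0, 0.008], "turn": 0, "gripper": 0.1}, {"slide": [0, 0, 0.01], "turn": 0, "gripper": 0.1}, {"slide": [0, 0, 0.01], "turn": 0, "gripper": 0.1}, {"slide": [0, 0, 0.01], "turn": 0, "gripper": 0.1}])

```text
time_s: 15.95
tcp_pos: [0.4785, -0.3278, 0.0604]
eef_rot: [-180.0, -0.0, -84.6]
contact_force: [0.3, 0.4, -1.1]
gripper_width: 0.0277
gripper_force: 25.0
```

Request:
send_rows(moves=[{"slide": [0, 0, 0], "turn": 0, "gripper": 0.6}, {"slide": [0, 0, 0], "turn": 0, "gripper": 0.8}, {"slide": [0, 0, 0], "turn": 0, "gripper": 1}, {"slide": [0, 0, 0], "turn": 0, "gripper": 1}, {"slide": [0, 0, 0], "turn": 0, "gripper": 1}])

```text
time_s: 16.37
tcp_pos: [0.4786, -0.3278, 0.0604]
eef_rot: [-180.0, -0.0, -84.6]
contact_force: [0.1, 0.1, 0.0]
gripper_width: 0.0559
gripper_force: 0.0
```

Request:
send_rows(moves=[{"slide": [0, 0, 0], "turn": 0, "gripper": 1}, {"slide": [0, 0, 0], "turn": 0, "gripper": 1}, {"slide": [0, 0, -0.05], "turn": 0, "gripper": 1}, {"slide": [0, 0, -0.15], "turn": 0, "gripper": 1}, {"slide": [0, 0, -0.3], "turn": 0, "gripper": 1}])

```text
time_s: 16.78
tcp_pos: [0.4772, -0.3273, 0.1045]
eef_rot: [179.8, 0.1, -84.7]
contact_force: [-0.5, 0.8, 0.6]
gripper_width: 0.0862
gripper_force: 0.0
```

Request:
send_rows(moves=[{"slide": [0, 0, -0.2], "turn": 0, "gripper": 1}, {"slide": [0, 0, -0.4], "turn": 0, "gripper": 1}, {"slide": [0, 0, -0.6], "turn": 0, "gripper": 1}, {"slide": [0, 0, -0.7], "turn": 0, "gripper": 1}, {"slide": [0, 0, -0.7], "turn": 0, "gripper": 1}])

```text
time_s: 17.2
tcp_pos: [0.4804, -0.3288, 0.2156]
eef_rot: [-179.6, -0.2, -84.6]
contact_force: [0.4, -0.9, 0.4]
gripper_width: 0.0876
gripper_force: 0.0
```

Run:
```python
from h import *
c=cap('wrist','w6.png');s=get_state()
print(s['tcp_pos'],s['eef_rot'],s['contact_force'],s['gripper_width'])
w=c['img'][:,:,::-1]
S=cap('scene')['img'][:,:,::-1]
t=cap('top')['img'][130:200,205:305,::-1]
o=np.zeros((600,800,3),np.uint8);o[:600,:440]=cv2.resize(w[60:310,188:372],(440,600),interpolation=2)
o[:250,445:755]=cv2.resize(S[200:260,150:225],(310,250),interpolation=2)
o[255:425,445:795]=cv2.resize(S[220:265,265:355],(350,170),interpolation=2)
o[430:600,445:688]=cv2.resize(t,(243,170),interpolation=2)
cv2.imwrite('pics/crop6.png',o)
```

```text
[ 0.47948891 -0.32815078  0.21316767] [-1.79750530e+02 -1.14987918e-01 -8.46380690e+01] [ 0.32656364  0.65488768 -0.58914036] 0.08773508521243077
```

View pics/crop6.png

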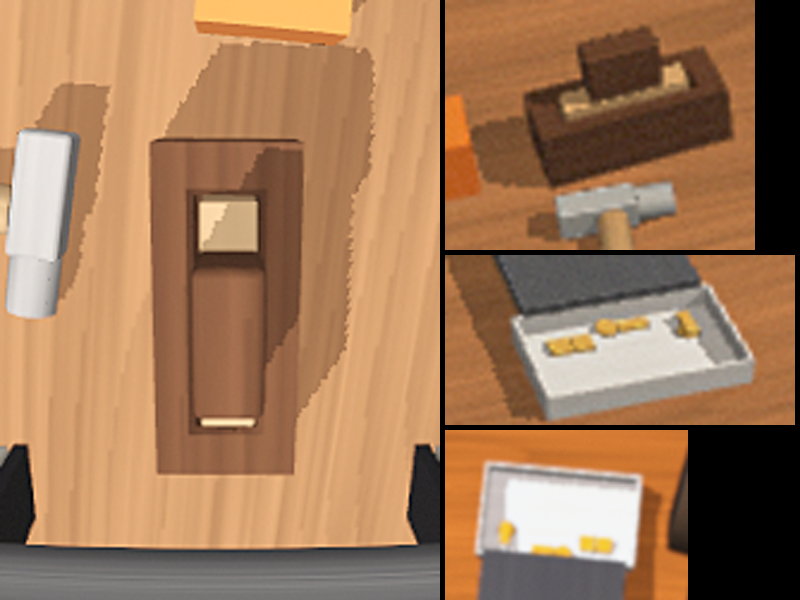

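The scraper is fully home and upright, with a thin strip of slab above the stand around the handle. The plate is empty and all six offcuts are in the tray as three pairs at crop (570,347), (620,326) and (687,325). The hammer is untouched, so I'm handing in.

```bash
python3 -c "
from plant import order
print(order.close_job())"
```

```text
the job is handed in; nothing more can be done
None
```

The job is handed in (no score came back): in the last pictures the offcuts lie in the tray as three pairs (the third pair is hard to tell apart), the plate is empty, the scraper is fully home and released in the dark stand, and the hammer and bowl were never approached.

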